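# Park the hall flask in its corner and stopper it

### The job

Tidy the hall console: first slide the flask on its square wooden plinth along the table, without lifting or tipping it, until the plinth sits square and flush against both brass rails of the corner. Then take the stopper from its marble stand and lower it gently (do not drop it) into the flask's neck until its shoulder rests on the rim, leaving the plinth flush in the corner. Leave the other things on the console undisturbed.

Things in the scene. Friction and masses are not known exactly. Their poses are not given: they have to be found in the camera images.
- corner: L-shaped brass guard fixed to the table: two rails 14 mm thick, 34 mm high, 190 mm long, at a right angle, with a flat dark 150 mm square patch (no obstacle) inside. Origin: inside corner of the rails, on the table. Inner rail faces are its planes x = 0 and y = 0: one rail on its +x side, one on its +y side; the free space is at negative x and y. Its yaw varies.
- flask: Dark brown flask fixed on a pale wooden plinth 150 x 150 x 30 mm, loose, 0.75 kg. Origin: centre of the plinth's underside; x, y along its sides, z up. Home: at x = y = -75 mm in the corner's frame, axes parallel (at the start within 0.3 rad: turn it the short way). Belly 80 mm wide at 60 mm height; neck 47 mm across, from 100 mm up to the rim at 150 mm.
- flask_mouth (a point): Centre of the flask's open mouth, at the rim, 150 mm above the table. The round straight bore is 36 mm in diameter and 46 mm deep.
- stopper: Stopper 80 mm long: cork plug 40 mm long, 25 mm diameter at the tip to 33 mm at the top, under a dark wooden knob: 45 mm wide shoulder flange 6 mm thick, then a round grip 40 mm wide from 50 to 76 mm above the tip. Origin: centre of the tip; z along the axis to the knob. Starts upright in the stand, tip 8 mm above the table. 60 g.
- stopper_shoulder (a point): Centre of the shoulder's underside, 40 mm above the stopper's tip on its axis; it meets point flask_mouth when the stopper is home.
- stand: White marble block 70 x 70 x 26 mm fixed to the table, with a hole 37 mm wide and 18 mm deep that holds the stopper. Origin: centre of the underside.
- candle: Bystander: white candle jar, 64 mm in diameter, 75 mm high, with a brass cap; it and the stand swap places. Origin: centre of the underside.
- vase: Bystander: dark brown bottle vase, 68 mm in diameter, 200 mm high. Origin: centre of the underside.
- bowl: Bystander: blue bowl, 130 mm wide, 50 mm high. Origin: centre of the underside.
- phone: Bystander: black phone lying flat, 72 x 150 x 9 mm (x, y, z). Origin: centre of the underside.
- case: Bystander: blue spectacle case, 70 x 160 x 45 mm (x, y, z). Origin: centre of the underside.
Not all that is in view belongs to the job. Several things have the shape of the flask; the one meant has the colours described above.

How it is judged (in metres and radians):
On the way, in this order (a step that is already met when the one before it is completed fails the run):
1. the plinth is square and flush in the corner, against both rails (x of flask in the frame of corner between -0.079 and -0.068 m and y of flask in the frame of corner between -0.079 and -0.068 m and angle between the x axis of flask and the x axis of corner, either way round below 0.035 rad and angle between flask's own z axis and vertical below 0.04 rad and height (world z) of flask below 0.005 m), for 0.2 s.
2. the stopper is fully home in the flask's neck, its shoulder on the rim (distance between stopper_shoulder and flask_mouth below 0.005 m and z of stopper_shoulder in the frame of flask_mouth below 0.003 m and angle between stopper's own z axis and vertical below 0.08 rad), for 0.2 s.
At the end, for the whole second after the job is handed in: The flask stands upright on the table with its plinth within 4 mm of both rails and square to them within 2 degrees; the stopper is in the neck, upright within 0.08 rad, its shoulder within 3 mm above the rim and its shoulder's centre within 5 mm of the mouth's centre; both are at rest (all of step 1 and all of step 2 and linear speed of each of flask, stopper below 0.01 m/s); the robot touches nothing.
It fails at once if the flask is lifted more than 15 mm or tipped more than 0.2 rad (height (world z) of flask above 0.015 m or angle between flask's own z axis and vertical above 0.2 rad).
It fails at once if the stopper is dropped or slammed into the neck (faster than 0.5 m/s within 50 mm of home) (linear speed of stopper above 0.5 m/s and distance between stopper_shoulder and flask_mouth below 0.05 m).
It fails at once if a bystander is moved more than 20 mm (distance of any of candle, vase, bowl, phone, case from where it was at the start of the episode above 0.02 m).
It also fails if it takes over 67 s, if anything falls off the work surface, if the arm or the gripper's body presses on something with over 40 N, if the wrist force passes 120 N, or if a joint passes its speed limit or range.

### The arm

A 6-joint arm with a two-finger parallel gripper is mounted at the origin on the work surface. World frame = base frame: x ahead of the robot, y to its left, z up, the work surface at z = 0. Lengths are in mm, angles in degrees, forces in N, time in s.
With the tool pointing down it reaches from about 350 to 850 mm from the base axis. Payload 8.1 kg.
Tool frame: the origin (TCP) lies midway between the tips of the shut fingers; the grasp point (between the pads) lies 19 mm behind it; z points along the fingers, y is the line along which they close (so a half turn about z gives the same grasp; the last joint's range is limited). The gripper opens to 85 mm and grips with 20 to 120 N. Pads are 22 mm wide; open, the fingers measure 114 mm over their backs; the gripper's body (76 mm by 85 mm) begins 54 mm behind the grasp point. The pads swing forward as they close: fully open they stand 13 mm farther back than shut.
Start: joints at [-81.612, 7.471, 85.268, -0, 87.261, -4.893], TCP at [137.858, -583.952, 231.292] pointing down, gripper open.
Joint ranges: [-169.43, 169.43], [-51.17, 129.36], [1.28, 143.12], [-76.62, 256.62], [0, 156.53], [-152.29, 152.29]. Speed limits (degrees/s): [136.94, 136.94, 159.86, 180, 180, 180].

### API

Orientations are given as [roll, pitch, yaw] about the fixed x, y, z axes, in that order (R = Rz(yaw) Ry(pitch) Rx(roll)).
In Python, from bench import sensors, optics, r gives the robot as it stands.
- The arm moves only by the tool apply_moves, never from a script. Its argument "targets" is a list of rows, each a list of 7 numbers: the shift along the tool's x, y, z in mm, then the turn, a rotation vector about the tool's x, y, z in rad, then the closure, from 0 (fully open) to 1 (shut). In form: [[x, y, z, wx, wy, wz, claw], ...]. A call has 1 to 20 rows; each row shifts and turns the commanded pose from where the row before left it, along the tool's axes as they then stand; what a row does not reach is not made up. A row lasts 1/8 s, in which the tool goes at most 62.5 mm and 10.7 degrees, less where a joint would pass 70% of its speed; a pose out of reach is approached as far as the arm can. A call is refused whole if a number of a shift passes 62.5 or a number of a turn 0.188, either way. A call with a gripper value outside its range is refused whole. The fingers move at their own pace and stop on an object; "force" is the grip in N (left out, the last holds). Time passes only in rows, so rows that do not move let the fingers close. It gives the time, the measured TCP pose, the force, the opening and the grip force at its end, in the units of the state.
- sensors.sense(): the state, without advancing time (a new reading comes with each control period).
- optics.snapshot(name): name is "side" or "top"; returns the picture (480x640x3 uint8, red, green, blue); there is no depth.
- optics.get_calibration(name): a dict with "camera_matrix" (3x3 intrinsics, pixels), "dist_coeffs" ([k1, k2, p1, p2, k3] as OpenCV has them; the pictures are not rectified), "pose" (4x4, takes a point from camera to world coordinates). Camera axes: x right, y down, z forward; pixel columns grow to the right and rows downward; lengths in mm; the calibration is good to about 2 mm. A picture is of the moment at which its call begins. get_calibration takes no time and is no camera call.
- r.hand_in(): hands the job in; it is judged then, once.
The state is a dict: "time": time; "joint_pos": joint angles; "qd": joint speeds; "joint_efforts": joint torques, N m; "tool_pos": TCP position; "tcp_rot": TCP orientation; "ft_force": force on the tool from outside, world axes, zero at the start; "wrist_torque": the same for the moment, N m; "finger_gap": finger opening in mm; "grip_force": force on a finger pad.
Only numpy, scipy, OpenCV 4.12 (cv2) and the standard library are available. Lean on these libraries where they do the work, as an engineer would, in place of code of your own. Each camera call takes 0.05 s, during which the arm holds its last target. There are 200 camera calls.

## Working session

There is one attempt and no reset: what is moved stays moved. The work goes in short steps, Python scripts to look and compute and a tool call to move; the robot and the scene stay as the last step left them, time stands still between calls to the robot, and variables do not carry over. Pictures are saved under pics/ and viewed, at most 10 in all, crops included, and the job is handed in when it is done.

Besides the shell and the picture viewer there is one more tool, called after "Request:" by a JSON object that holds its "api" and its "payload", one argument or row to a line. apply_moves: Moves the arm, as the interface text tells. Its arguments: {"type":"object","properties":{"targets":{"type":"array"},"force":{"type":"number"}},"required":["targets"]}

```bash
mkdir -p pics; ls; python3 - <<'E'
from bench import sensors, optics, r
import cv2, numpy as np
for n in ("side","top"):
    im=optics.snapshot(n); cv2.imwrite(f"pics/{n}0.png",im[:,:,::-1])
    c=optics.get_calibration(n); print(n,np.round(c["camera_matrix"],1).tolist(),c["dist_coeffs"],np.round(c["pose"],3).tolist())
print(sensors.sense())
E
```

```text
pics
side [[484.4, 0.0, 317.3], [0.0, 484.4, 248.3], [0.0, 0.0, 1.0]] [-0.03025216  0.          0.          0.          0.        ] [[0.999, -0.021, 0.041, 479.151], [-0.046, -0.514, 0.857, -848.903], [0.003, -0.858, -0.514, 641.613], [0.0, 0.0, 0.0, 1.0]]
top [[528.9, 0.0, 320.5], [0.0, 528.9, 233.8], [0.0, 0.0, 1.0]] [-0.00884464  0.          0.          0.          0.        ] [[0.026, -0.997, 0.073, 430.502], [-1.0, -0.025, 0.01, 49.745], [-0.008, -0.074, -0.997, 1291.603], [0.0, 0.0, 0.0, 1.0]]
{'time': 0.1, 'joint_pos': array([-8.16142184e+01,  7.51068765e+00,  8.53233076e+01,  4.35694136e-04,
        8.72608076e+01, -4.89333360e+00]), 'qd': array([-0.01040321, -0.0782584 , -0.11925523, -0.03154878,  0.03464238,
        0.03245494]), 'joint_efforts': array([ 7.21576434e-04, -5.70957828e+01, -5.01942873e+01, -7.45045941e-05,
        8.21565860e-03,  6.91520381e-05]), 'tool_pos': array([ 137.76692401, -583.46590676,  230.34772816]), 'tcp_rot': array([-1.79905580e+02, -8.52035142e-03,  1.32790870e+01]), 'ft_force': array([0.29012195, 0.19621751, 0.38480881]), 'wrist_torque': array([ 0.01901734, -0.0182958 ,  0.03454308]), 'grip_force': 0.0, 'finger_gap': 85.56108091839639}
```

View pics/top0.png

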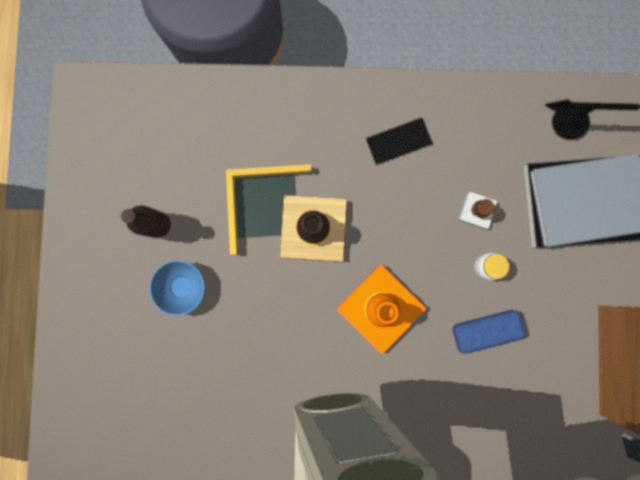

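View pics/side0.png

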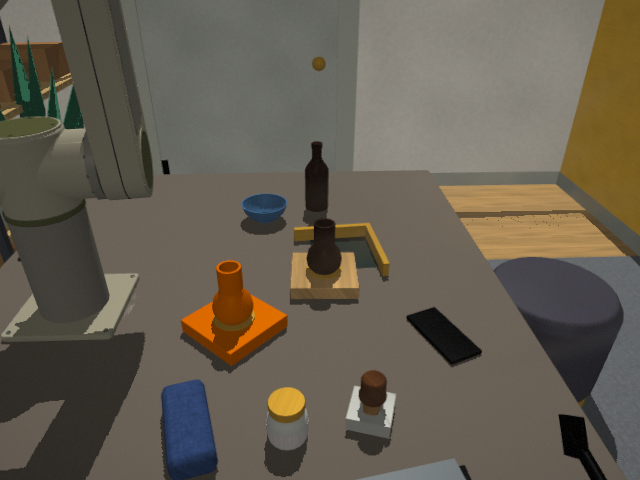

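The top view shows the plinth centred near (314,228), the corner's inner vertex near (236,176), the stand with stopper near (480,210), and an orange decoy flask at (382,310). I'll fit poses with silhouettes.

```bash
cat > h.py <<'E'
import cv2, numpy as np
from scipy.optimize import minimize
from bench import sensors, optics, r
def proj(n,P):
    c=optics.get_calibration(n); T=np.linalg.inv(c["pose"])
    return cv2.projectPoints(np.float64(P).reshape(-1,1,3),cv2.Rodrigues(T[:3,:3])[0],T[:3,3],c["camera_matrix"],c["dist_coeffs"])[0][:,0]
def ray(n,uv,z):
    c=optics.get_calibration(n); p=cv2.undistortPoints(np.float64(uv).reshape(-1,1,2),c["camera_matrix"],c["dist_coeffs"])[:,0]
    d=np.c_[p,np.ones(len(p))]@c["pose"][:3,:3].T; o=c["pose"][:3,3]
    return o+d*((z-o[2])/d[:,2])[:,None]
def place(P,q):
    c,s=np.cos(q[2]),np.sin(q[2]); P=np.array(P,float)
    return np.c_[q[0]+c*P[:,0]-s*P[:,1],q[1]+s*P[:,0]+c*P[:,1],P[:,2]]
def box(x0,x1,y0,y1,z0,z1): return [[x,y,z] for x in(x0,x1) for y in(y0,y1) for z in(z0,z1)]
CORNER=[box(0,14,-176,14,0,34),box(-176,14,0,14,0,34)]
PLINTH=[box(-75,75,-75,75,0,30)]
STAND=[box(-35,35,-35,35,0,26)]
def sil(n,parts,q,S=4):
    m=np.zeros((480*S,640*S),np.uint8)
    for p in parts:
        h=cv2.convexHull(proj(n,place(p,q)).astype(np.float32))[:,0]
        cv2.fillPoly(m,[np.round(((h+.5)*S-.5)*16).astype(np.int32)],255,shift=4)
    return cv2.resize(m,(640,480),interpolation=cv2.INTER_AREA)/255.
def fit(masks,parts,q0,ignore={}):
    def cost(v):
        q=[v[0],v[1],v[2]/100]
        return sum((np.abs(sil(n,parts,q)-m)*(1-ignore.get(n,0))).sum() for n,m in masks.items())
    x0=np.array([q0[0],q0[1],q0[2]*100]); b=None
    for k in(15,4):
        s=minimize(cost,x0,method="Nelder-Mead",options=dict(initial_simplex=np.vstack([x0,x0+np.eye(3)*k]),xatol=.05,fatol=.2)); x0=s.x
    return s.x[0],s.x[1],s.x[2]/100,s.fun
def hsv(im): return cv2.cvtColor(im,cv2.COLOR_RGB2HSV)
def win(m,u0,u1,v0,v1):
    o=np.zeros(m.shape); o[v0:v1,u0:u1]=m[v0:v1,u0:u1]>0; return o
def big(m,close=0):
    m=m.astype(np.uint8)
    n,l,s,_=cv2.connectedComponentsWithStats(m); k=1+s[1:,4].argmax(); return (l==k).astype(float)
E
python3 - <<'E'
from h import *
T,S=[cv2.imread(f"pics/{n}0.png")[:,:,::-1].copy() for n in("top","side")]
for im,ps in((T,[(232,200),(290,169),(295,215),(335,250),(314,228),(470,215),(484,207),(500,265)]),(S,[(330,232),(378,255),(300,265),(320,292),(365,425),(374,380),(374,395)])):
    H=hsv(im); print([(p,H[p[1],p[0]].tolist()) for p in ps])
print(ray("top",[[236,176],[314,228],[480,210]],30).round())
E
```

```text
[((232, 200), [23, 171, 234]), ((290, 169), [24, 170, 239]), ((295, 215), [22, 104, 238]), ((335, 250), [21, 106, 232]), ((314, 228), [12, 72, 53]), ((470, 215), [45, 4, 229]), ((484, 207), [12, 150, 117]), ((500, 265), [23, 171, 234])]
[((330, 232), [12, 123, 27]), ((378, 255), [19, 164, 84]), ((300, 265), [18, 123, 180]), ((320, 292), [17, 124, 103]), ((365, 425), [36, 14, 90]), ((374, 380), [11, 163, 86]), ((374, 395), [10, 122, 46])]
[[ 658.  270.   30.]
 [ 537.   78.   30.]
 [ 590. -319.   30.]]
```

```bash
cat > est.py <<'E'
from h import *
def masks(T,S):
    Ht=hsv(T); Hs=hsv(S)
    c=lambda H,lo,hi: cv2.inRange(H,np.array(lo),np.array(hi))
    return dict(
     corner={"top":big(win(c(Ht,(18,140,60),(30,255,255)),200,330,140,270)>0),"side":big(win(c(Hs,(16,148,40),(30,255,255)),280,400,215,285)>0)},
     plinth={"top":big(win(c(Ht,(14,70,70),(28,138,255)),200,400,150,300)>0),"side":big(win(c(Hs,(12,90,60),(28,147,255)),240,420,225,320)>0)},
     stand={"top":big(win(c(Ht,(0,0,150),(180,40,255)),450,510,185,235)>0)})
def show(T,S):
    M=masks(T,S)
    for k,P,q0 in(("corner",CORNER,(655,265,0)),("plinth",PLINTH,(537,78,0)),("stand",STAND,(595,-310,.3))):
        for n in M[k]:
            m=M[k][n]
            if k!="corner":
                h=cv2.convexHull(np.argwhere(m>0)[:,::-1].astype(np.int32)); m=cv2.fillPoly(m.copy(),[h],1)
            print(k,n,int(m.sum()),np.round(fit({n:m},P,q0),3))
if __name__=="__main__":
    T,S=[cv2.imread(f"pics/{n}0.png")[:,:,::-1].copy() for n in("top","side")]
    show(T,S)
    # knob
    Ht=hsv(T); m=win(cv2.inRange(Ht,np.array((5,90,30)),np.array((18,255,200))),455,510,190,235)
    v,u=np.nonzero(m); print("knob top",u.mean(),v.mean(),len(u),u.min(),u.max(),v.min(),v.max())
    Hs=hsv(S); m=win(cv2.inRange(Hs,np.array((5,140,20)),np.array((15,255,200))),340,410,360,425)
    v,u=np.nonzero(m); print("knob side",u.mean(),v.mean(),len(u),u.min(),u.max(),v.min(),v.max())
    m=win(cv2.inRange(Ht,np.array((0,0,0)),np.array((180,255,110))),285,340,200,255)
    v,u=np.nonzero(m); print("flask top",u.mean(),v.mean(),len(u),u.min(),u.max(),v.min(),v.max())
    a=cv2.resize(T[190:240,440:520],None,fx=7,fy=7,interpolation=cv2.INTER_CUBIC); b=cv2.resize(S[355:440,330:410],None,fx=4.118,fy=4.118,interpolation=cv2.INTER_CUBIC)[:350]
    o=np.zeros((350,560+b.shape[1],3),np.uint8)[:, :]; o[:,:560]=a; o[:b.shape[0],560:]=b
    cv2.imwrite("pics/crop1.png",cv2.resize(o,(800,int(350*800/o.shape[1])))[:,:,::-1])
E
python3 est.py
```

```text
corner top 1154 [6.60669e+02 2.78570e+02 7.90000e-02 2.50337e+02]
corner side 833 [6.71216e+02 2.77206e+02 1.80000e-02 6.31106e+02]
plinth top 4169 [ 5.38025e+02  8.04330e+01 -3.30000e-02  1.94839e+02]
plinth side 3181 [ 5.38035e+02  7.93410e+01 -3.40000e-02  5.90900e+01]
stand top 2143 [ 6.117500e+02 -2.923530e+02 -5.600000e-02  1.171141e+03]
knob top 482.9847908745247 208.0722433460076 263 473 493 200 216
knob side 372.5931863727455 384.90180360721445 499 359 385 371 413
flask top 313.3484486873508 226.76252983293557 838 297 329 211 243
```

View pics/crop1.png

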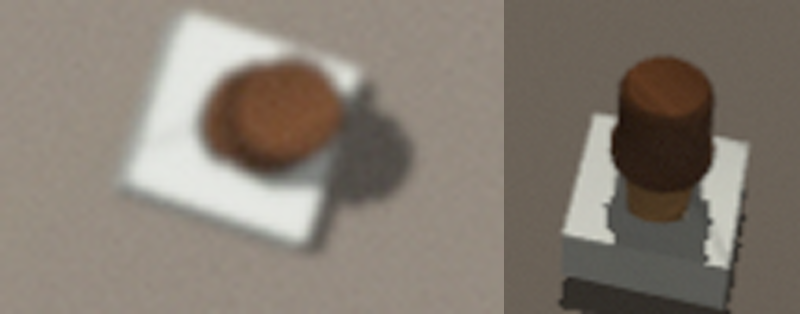

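The crop shows the knob upright in the stand; its top face centre is at about (486,208) in top and (373,377) in side. Refining the corner and stopper.

```bash
cat > est2.py <<'E'
from h import *
def cyl(rz): 
    a=np.linspace(0,2*np.pi,24,endpoint=False); return [[R*np.cos(t),R*np.sin(t),z] for R,z in rz for t in a]
T,S=[cv2.imread(f"pics/{n}0.png")[:,:,::-1].copy() for n in("top","side")]
print("rough",ray("top",[[486,208.3]],86),ray("side",[[373.4,377.1]],86))
Ht,Hs=hsv(T),hsv(S)
K={"top":win(cv2.inRange(Ht,np.array((5,90,30)),np.array((18,255,200))),455,510,190,235),"side":win(cv2.inRange(Hs,np.array((5,140,20)),np.array((15,255,200))),340,410,360,404)}
KN=[cyl([(22.5,48),(22.5,54)]),cyl([(20,54),(20,84),(17,88)])]
for n in K: print("knob",n,int(K[n].sum()),np.round(fit({n:K[n]},KN,(595,-325,0)),2))
C=big(win(cv2.inRange(Ht,np.array((18,120,20)),np.array((32,255,255))),200,330,140,270)>0)
C2=win(cv2.inRange(Hs,np.array((12,148,25)),np.array((32,255,255))),280,400,215,285)
C2=big(C2>0)
for L in(176,190):
    P=[box(0,14,-L,14,0,34),box(-L,14,0,14,0,34)]
    for n,m in(("top",C),("side",C2)):
        f=fit({n:m},P,(660,272,.03)); print(L,n,int(m.sum()),np.round(f,3))
        if L==176 and n=="top": q=f
P=CORNER
A=T.copy()
for p in P+[]:
    h=cv2.convexHull(proj("top",place(p,q)).astype(np.float32))[:,0]; 
ov=[]
for im,n,m,w in((T,"top",C,(200,330,140,270)),(S,"side",C2,(280,410,195,325))):
    u0,u1,v0,v1=w; k=3
    b=cv2.resize(im[v0:v1,u0:u1],None,fx=k,fy=k,interpolation=cv2.INTER_CUBIC)
    for p in P:
        h=cv2.convexHull(proj(n,place(p,q)).astype(np.float32))[:,0]; cv2.polylines(b,[np.int32(((h+.5-[u0,v0])*k)*16)],True,(255,0,0),1,cv2.LINE_AA,4)
    ov.append(b)
cv2.imwrite("pics/ov1.png",np.hstack(ov)[:,:,::-1])
E
python3 est2.py
```

```text
rough [[ 587.1348347  -315.93146764   86.        ]] [[ 592.59033872 -314.11653979   86.        ]]
knob top 263 [ 5.9037e+02 -3.1488e+02  9.0000e-02  9.1520e+01]
knob side 465 [ 5.9250e+02 -3.1316e+02  1.6000e-01  4.1584e+02]
176 top 1310 [6.60113e+02 2.79659e+02 9.00000e-02 1.73604e+02]
176 side 833 [6.70085e+02 2.76289e+02 2.70000e-02 6.27290e+02]
190 top 1310 [6.60075e+02 2.80224e+02 9.20000e-02 9.75840e+01]
190 side 833 [6.69957e+02 2.77625e+02 2.90000e-02 6.81247e+02]
```

View pics/ov1.png

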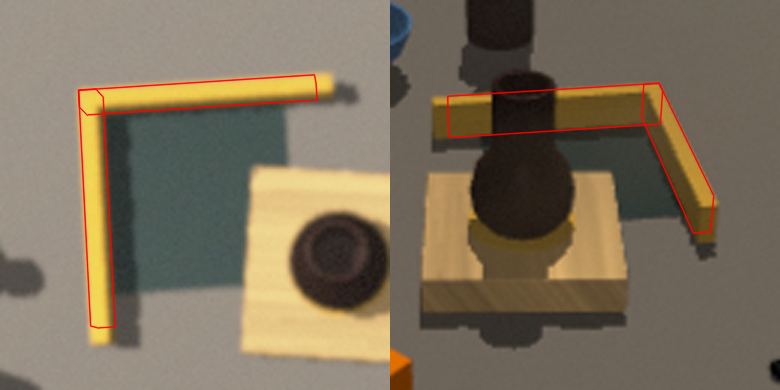

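Request:
{"api": "apply_moves", "payload": {
  "targets": [
    [36.1,-36.9,0,0,0,0,0],
    [36.1,-36.9,0,0,0,0,0],
    [36.1,-36.9,0,0,0,0,0],
    [36.1,-36.9,0,0,0,0,0],
    [36.1,-36.9,0,0,0,0,0],
    [36.1,-36.9,0,0,0,0,0],
    [36.1,-36.9,0,0,0,0,0],
    [36.1,-36.9,0,0,0,0,0],
    [36.1,-36.9,0,0,0,0,0],
    [36.1,-36.9,0,0,0,0,0],
    [36.1,-36.9,0,0,0,0,0],
    [36.1,-36.9,0,0,0,0,0],
    [36.1,-36.9,0,0,0,0,0],
    [36.1,-36.9,0,0,0,0,0],
    [36.1,-36.9,0,0,0,0,0],
    [0,0,0,0,0,0,0],
    [0,0,0,0,0,0,0]
  ],
  "force": 40
}}

```text
time: 2.22
tool_pos: [537.2, 79.0, 230.6]
tcp_rot: [180.0, 0.1, 13.3]
ft_force: [-0.8, -0.8, -0.4]
finger_gap: 85.2
grip_force: 0.0
```

```bash
cat >> h.py <<'E'
from scipy.spatial.transform import Rotation as Ro
def togo(x,y,z=None,yaw=None):
    s=sensors.sense(); p=np.array(s["tool_pos"]); R=Ro.from_euler("xyz",s["tcp_rot"],degrees=True).as_matrix()
    d=np.array([x,y,p[2] if z is None else z])-p
    print("t",round(s["time"],2),"tcp",p.round(1),"rot",s["tcp_rot"].round(2),"F",s["ft_force"].round(1),"gap",round(s["finger_gap"],1),"grip",round(s["grip_force"],1))
    print("world d",d.round(1),"tool d",(R.T@d).round(1), "wz",None if yaw is None else round(np.deg2rad(s["tcp_rot"][2]-yaw),3))
E
python3 -c "
from h import *
togo(538,80,115)"
```

```text
t 2.23 tcp [537.2  79.  230.6] rot [1.7999e+02 9.0000e-02 1.3320e+01] F [-0.8 -0.8 -0.4] gap 85.2 grip 0.0
world d [   0.8    1.  -115.6] tool d [  1.1  -0.8 115.6] wz None
```

Request:
{"api": "apply_moves", "payload": {
  "targets": [
    [1,-0.8,30,0,0,0,0],
    [0,0,30,0,0,0,0],
    [0,0,30,0,0,0,0],
    [0,0,20,0,0,0,0],
    [0,0,6,0,0,0,0.1],
    [0,0,0,0,0,0,0.3],
    [0,0,0,0,0,0,0.4],
    [0,0,0,0,0,0,0.6],
    [0,0,0,0,0,0,0.8],
    [0,0,0,0,0,0,1],
    [0,0,0,0,0,0,1],
    [0,0,0,0,0,0,1]
  ],
  "force": 40
}}

```text
time: 3.72
tool_pos: [539.5, 79.6, 116.9]
tcp_rot: [179.9, -0.1, 13.3]
ft_force: [-0.9, -4.9, 7.2]
finger_gap: 45.0
grip_force: 41.9
```

Request:
{"api": "apply_moves", "payload": {
  "targets": [
    [0,0,0,0,0,-0.0625,1],
    [0,0,0,0,0,-0.0625,1],
    [7.04,-7.42,0,0,0,0,1],
    [7.04,-7.42,0,0,0,0,1],
    [7.04,-7.42,0,0,0,0,1],
    [7.04,-7.42,0,0,0,0,1],
    [7.04,-7.42,0,0,0,0,1],
    [7.04,-7.42,0,0,0,0,1],
    [7.04,-7.42,0,0,0,0,1],
    [7.04,-7.42,0,0,0,0,1],
    [7.04,-7.42,0,0,0,0,1],
    [7.04,-7.42,0,0,0,0,1],
    [7.04,-7.42,0,0,0,0,1],
    [7.04,-7.42,0,0,0,0,1],
    [0,0,0,0,0,0,1]
  ]
}}

```text
time: 5.6
tool_pos: [588.0, 192.9, 117.0]
tcp_rot: [179.9, -0.1, 20.4]
ft_force: [0.8, -5.9, 6.1]
finger_gap: 45.1
grip_force: 43.4
```

```bash
python3 - <<'E'
from h import *
togo(592,199,None,20.5)
im=optics.snapshot("top"); cv2.imwrite("pics/top1.png",im[:,:,::-1]); im2=optics.snapshot("side"); cv2.imwrite("pics/side1.png",im2[:,:,::-1])
a=cv2.resize(im[120:290,190:390],(480,408)); b=cv2.resize(im2[190:310,260:400],(320,274)); o=np.zeros((408,800,3),np.uint8); o[:,:480]=a; o[:274,480:]=b
cv2.imwrite("pics/c2.png",o[:,:,::-1])
E
```

```text
t 5.6 tcp [588.  192.9 117. ] rot [ 1.7991e+02 -1.4000e-01  2.0430e+01] F [ 0.8 -5.9  6.1] gap 45.1 grip 43.4
world d [4.  6.1 0. ] tool d [ 5.9 -4.3  0. ] wz -0.001
```

View pics/c2.png

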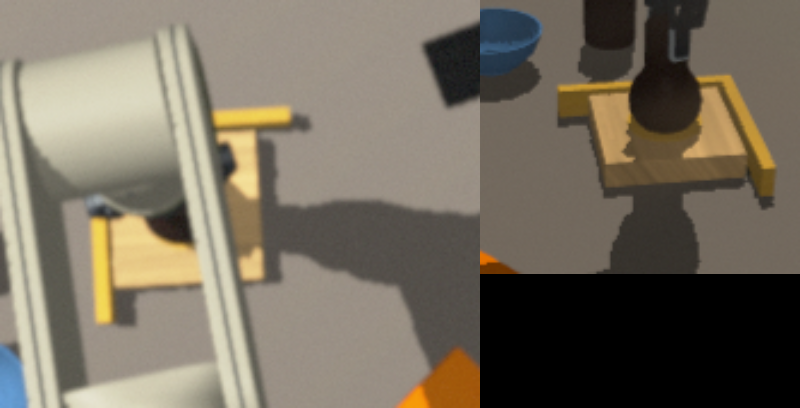

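The plinth is in the corner, with a small gap to each rail and looking square. Now I'll press it gently into both rails.

Request:
{"api": "apply_moves", "payload": {
  "targets": [
    [1.23,-0.7,0,0,0,0,1],
    [1.23,-0.7,0,0,0,0,1],
    [1.23,-0.7,0,0,0,0,1],
    [1.23,-0.7,0,0,0,0,1],
    [0,0,0,0,0,0,1]
  ]
}}

```text
time: 6.32
tool_pos: [590.4, 195.8, 117.1]
tcp_rot: [179.9, 0.0, 20.4]
ft_force: [-7.4, -10.3, 12.2]
finger_gap: 45.7
grip_force: 44.4
```

Request:
{"api": "apply_moves", "payload": {
  "targets": [
    [1.23,-0.7,0,0,0,0,1],
    [0.8,-1.3,0,0,0,0,1],
    [0,0,0,0,0,0,1],
    [0,0,0,0,0,0,1]
  ]
}}

```text
time: 6.82
tool_pos: [591.6, 197.7, 117.3]
tcp_rot: [179.8, 0.1, 20.4]
ft_force: [-9.3, -13.4, 15.4]
finger_gap: 45.8
grip_force: 44.5
```

```bash
python3 - <<'E'
from h import *
togo(592,199,None,20.5)
im=optics.snapshot("top"); cv2.imwrite("pics/top2.png",im[:,:,::-1])
S=optics.snapshot("side"); cv2.imwrite("pics/side2.png",S[:,:,::-1])
m=win(cv2.inRange(hsv(S),np.array((12,90,60)),np.array((28,147,255))),280,400,225,320); m=big(m>0)
h=cv2.convexHull(np.argwhere(m>0)[:,::-1].astype(np.int32)); m=cv2.fillPoly(m.copy(),[h],1)
print(np.round(fit({"side":m},PLINTH,(592,197,.09)),3))
E
```

```text
t 6.83 tcp [591.6 197.7 117.3] rot [1.7981e+02 7.0000e-02 2.0380e+01] F [ -9.3 -13.4  15.4] gap 45.8 grip 44.5
world d [0.4 1.3 0. ] tool d [ 0.9 -1.1 -0. ] wz -0.002
[5.90119e+02 1.95500e+02 9.10000e-02 1.62663e+02]
```

Request:
{"api": "apply_moves", "payload": {
  "targets": [
    [0,0,0,0,0,0,0.6],
    [0,0,0,0,0,0,0.3],
    [0,0,0,0,0,0,0],
    [0,0,0,0,0,0,0],
    [0,0,-20,0,0,0,0],
    [0,0,-30,0,0,0,0],
    [0,0,-30,0,0,0,0],
    [0,0,-30,0,0,0,0],
    [0,40,0,0,0,0,0],
    [0,50,0,0,0,0,0],
    [0,50,0,0,0,0,0],
    [0,50,0,0,0,0,0],
    [0,50,0,0,0,0,0],
    [0,50,0,0,0,0,0],
    [0,0,0,0,0,0,0]
  ]
}}

```text
time: 8.8
tool_pos: [693.4, -75.8, 226.4]
tcp_rot: [179.9, -0.0, 20.2]
ft_force: [-0.4, 0.8, 0.6]
finger_gap: 85.3
grip_force: 0.0
```

```bash
cat > chk.py <<'E'
from h import *
import sys
k=sys.argv[1]
togo(591.5,-314,200)
T=optics.snapshot("top"); cv2.imwrite(f"pics/top{k}.png",T[:,:,::-1])
S=optics.snapshot("side"); cv2.imwrite(f"pics/side{k}.png",S[:,:,::-1])
for n,im,w,lo,hi in(("top",T,(200,330,140,280),(14,70,70),(28,138,255)),("side",S,(280,400,225,320),(12,90,60),(28,147,255))):
    m=win(cv2.inRange(hsv(im),np.array(lo),np.array(hi)),*w); m=cv2.morphologyEx(m,cv2.MORPH_OPEN,np.ones((3,3))); m=big(m>0)
    h=cv2.convexHull(np.argwhere(m>0)[:,::-1].astype(np.int32)); m=cv2.fillPoly(m.copy(),[h],1)
    print(n,int(m.sum()),np.round(fit({n:m},PLINTH,(592,197,.09)),3))
a=cv2.resize(T[150:270,210:330],(480,480),interpolation=cv2.INTER_CUBIC); b=cv2.resize(S[200:320,290:400],(320,349)); o=np.zeros((480,800,3),np.uint8); o[:,:480]=a; o[:349,480:]=b
cv2.imwrite(f"pics/c{k}.png",o[:,:,::-1])
E
python3 chk.py 3
```

```text
t 8.8 tcp [693.4 -75.8 226.4] rot [ 1.7992e+02 -4.0000e-02  2.0190e+01] F [-0.4  0.8  0.6] gap 85.3 grip 0.0
world d [-101.9 -238.2  -26.4] tool d [-177.9  188.3   26.6] wz None
top 4106 [5.89037e+02 1.96739e+02 8.30000e-02 1.17380e+02]
side 2583 [5.90376e+02 1.97028e+02 8.90000e-02 5.86000e+01]
```

View pics/c3.png

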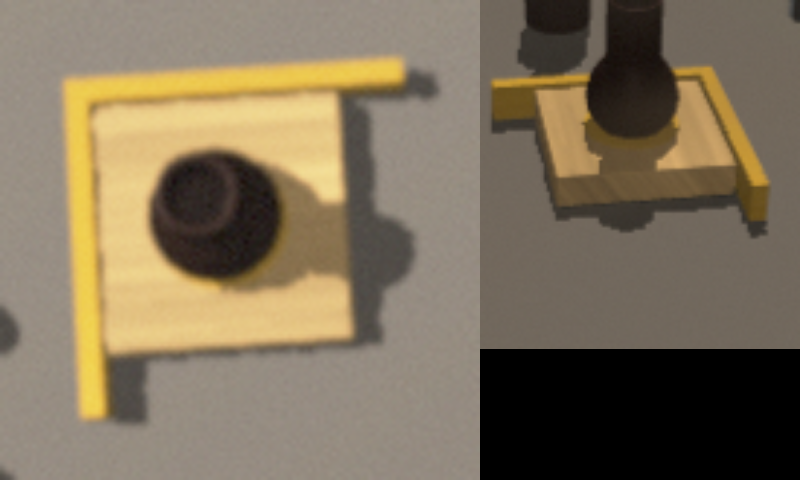

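Nearly flush, possibly with a 2–3 mm gap. I'll make it certain with low pushes on the plinth's sides using the shut fingers.

Request:
{"api": "apply_moves", "payload": {
  "targets": [
    [0,0,0,0,0,0.133,1],
    [0,0,0,0,0,0.133,1],
    [-19,-41.4,0,0,0,0,1],
    [-19,-41.4,0,0,0,0,1],
    [-19,-41.4,0,0,0,0,1],
    [-19,-41.4,0,0,0,0,1],
    [0,0,50,0,0,0,1],
    [0,0,50,0,0,0,1],
    [0,0,50,0,0,0,1],
    [0,0,45,0,0,0,1],
    [0,0,14,0,0,0,1],
    [0,0,0,0,0,0,1],
    [0,0,0,0,0,0,1]
  ]
}}

```text
time: 10.52
tool_pos: [604.0, 86.8, 19.2]
tcp_rot: [180.0, -0.2, 5.2]
ft_force: [-0.5, -0.1, 0.4]
finger_gap: -0.0
grip_force: 0.0
```

Request:
{"api": "apply_moves", "payload": {
  "targets": [
    [0,-4,4,0,0,0,1],
    [0,-4,0,0,0,0,1],
    [0,-3,0,0,0,0,1],
    [0,-2,0,0,0,0,1],
    [0,-2,0,0,0,0,1],
    [0,0,0,0,0,0,1]
  ]
}}

```text
time: 11.28
tool_pos: [600.6, 101.4, 12.3]
tcp_rot: [180.0, 0.0, 5.2]
ft_force: [-0.4, -0.2, 0.2]
finger_gap: 0.1
grip_force: 0.0
```

Request:
{"api": "apply_moves", "payload": {
  "targets": [
    [0,-1.5,0,0,0,0,1],
    [0,-1.5,0,0,0,0,1],
    [0,-1.5,0,0,0,0,1],
    [0,-1.5,0,0,0,0,1],
    [0,0,0,0,0,0,1]
  ]
}}

```text
time: 11.9
tool_pos: [600.1, 107.4, 12.3]
tcp_rot: [-180.0, 0.0, 5.2]
ft_force: [-0.5, 0.4, 0.5]
finger_gap: 0.1
grip_force: 0.0
```

Request:
{"api": "apply_moves", "payload": {
  "targets": [
    [0,-1.5,0,0,0,0,1],
    [0,-1.5,0,0,0,0,1],
    [0,0,0,0,0,0,1]
  ]
}}

```text
time: 12.28
tool_pos: [600.0, 108.6, 12.3]
tcp_rot: [179.9, 0.0, 5.2]
ft_force: [0.4, -7.0, 0.8]
finger_gap: -0.3
grip_force: 4.0
```

Request:
{"api": "apply_moves", "payload": {
  "targets": [
    [0,-1.5,0,0,0,0,1],
    [0,-1.5,0,0,0,0,1],
    [0,0,0,0,0,0,1]
  ]
}}

```text
time: 12.65
tool_pos: [600.0, 108.8, 12.3]
tcp_rot: [179.7, 0.0, 5.1]
ft_force: [0.8, -19.7, 1.3]
finger_gap: -0.3
grip_force: 10.0
```

Request:
{"api": "apply_moves", "payload": {
  "targets": [
    [0,13,0,0,0,0,1],
    [0,12,-10,0,0,0,1],
    [-38,0,0,0,0,0,1],
    [-39,0,0,0,0,0,1],
    [-38,0,0,0,0,0,1],
    [0,-38,0,0,0,0,1],
    [0,-38,0,0,0,0,1],
    [0,-37,10,0,0,0,1],
    [8,0,0,0,0,0,1],
    [4,0,0,0,0,0,1],
    [0,0,0,0,0,0,1],
    [0,0,0,0,0,0,1]
  ]
}}

```text
time: 14.15
tool_pos: [489.2, 190.7, 12.5]
tcp_rot: [-180.0, -0.0, 5.1]
ft_force: [-0.1, 0.6, -0.6]
finger_gap: -0.1
grip_force: 0.0
```

```bash
python3 -c "
from h import *
togo(660.1-151*.996+.09*75-11,280.2-151*.09-75*.996,12)"
```

```text
t 14.15 tcp [489.2 190.7  12.5] rot [-180.     -0.      5.13] F [-0.1  0.6 -0.6] gap -0.1 grip 0.0
world d [16.2  1.2 -0.5] tool d [16.3  0.3  0.5] wz None
```

Request:
{"api": "apply_moves", "payload": {
  "targets": [
    [3,0,0,0,0,0,1],
    [3,0,0,0,0,0,1],
    [2,0,0,0,0,0,1],
    [1.5,0,0,0,0,0,1],
    [1.5,0,0,0,0,0,1],
    [0,0,0,0,0,0,1]
  ]
}}

```text
time: 14.9
tool_pos: [500.0, 192.6, 12.3]
tcp_rot: [-180.0, 0.0, 5.2]
ft_force: [0.1, -0.7, 0.0]
finger_gap: 0.1
grip_force: 0.0
```

Request:
{"api": "apply_moves", "payload": {
  "targets": [
    [1.5,0,0,0,0,0,1],
    [1.5,0,0,0,0,0,1],
    [0,0,0,0,0,0,1]
  ]
}}

```text
time: 15.28
tool_pos: [503.1, 192.8, 12.3]
tcp_rot: [-180.0, -0.0, 5.2]
ft_force: [-0.5, -0.1, 0.3]
finger_gap: 0.3
grip_force: 0.0
```

Request:
{"api": "apply_moves", "payload": {
  "targets": [
    [1.5,0,0,0,0,0,1],
    [0,0,0,0,0,0,1]
  ]
}}

```text
time: 15.52
tool_pos: [504.3, 192.9, 12.2]
tcp_rot: [180.0, 0.0, 5.2]
ft_force: [-0.9, -1.0, 1.2]
finger_gap: 0.1
grip_force: 0.6
```

Request:
{"api": "apply_moves", "payload": {
  "targets": [
    [1.5,0,0,0,0,0,1],
    [0,0,0,0,0,0,1]
  ]
}}

```text
time: 15.78
tool_pos: [504.3, 192.9, 12.0]
tcp_rot: [180.0, 0.2, 5.2]
ft_force: [-9.4, -2.0, 8.3]
finger_gap: 0.1
grip_force: 4.5
```

Request:
{"api": "apply_moves", "payload": {
  "targets": [
    [1.5,0,0,0,0,0,1],
    [0,0,0,0,0,0,1]
  ]
}}

```text
time: 16.02
tool_pos: [505.0, 192.9, 11.9]
tcp_rot: [180.0, 0.3, 5.2]
ft_force: [-12.5, -1.7, 10.1]
finger_gap: 0.2
grip_force: 6.5
```

Request:
{"api": "apply_moves", "payload": {
  "targets": [
    [1.5,0,0,0,0,0,1],
    [0,0,0,0,0,0,1]
  ]
}}

```text
time: 16.27
tool_pos: [506.5, 193.1, 11.8]
tcp_rot: [180.0, 0.3, 5.2]
ft_force: [-12.9, -1.5, 9.1]
finger_gap: 0.2
grip_force: 6.1
```

Request:
{"api": "apply_moves", "payload": {
  "targets": [
    [1.5,0,0,0,0,0,1],
    [0,0,0,0,0,0,1]
  ]
}}

```text
time: 16.52
tool_pos: [506.6, 193.1, 11.7]
tcp_rot: [180.0, 0.5, 5.2]
ft_force: [-20.3, -2.9, 15.5]
finger_gap: -0.2
grip_force: 9.9
```

Request:
{"api": "apply_moves", "payload": {
  "targets": [
    [1,0,0,0,0,0,1],
    [0,0,0,0,0,0,1]
  ]
}}

```text
time: 16.77
tool_pos: [506.6, 193.1, 11.4]
tcp_rot: [180.0, 0.6, 5.2]
ft_force: [-23.5, -3.0, 17.3]
finger_gap: 0.4
grip_force: 11.7
```

Request:
{"api": "apply_moves", "payload": {
  "targets": [
    [1,0,0,0,0,0,1],
    [0,0,0,0,0,0,1]
  ]
}}

```text
time: 17.02
tool_pos: [506.6, 193.1, 11.3]
tcp_rot: [179.9, 0.7, 5.2]
ft_force: [-27.7, -3.2, 22.7]
finger_gap: -0.4
grip_force: 14.3
```

Request:
{"api": "apply_moves", "payload": {
  "targets": [
    [-10,0,0,0,0,0,1],
    [-20,0,0,0,0,0,1],
    [-10,0,-40,0,0,0,1],
    [0,0,-60,0,0,0,1],
    [0,0,-60,0,0,0,1],
    [0,0,-50,0,0,0,0],
    [0,50,0,0,0,0,0],
    [0,50,0,0,0,0,0],
    [0,50,0,0,0,0,0],
    [0,50,0,0,0,0,0],
    [0,50,0,0,0,0,0],
    [0,50,0,0,0,0,0],
    [0,0,0,0,0,0,0]
  ]
}}

```text
time: 18.65
tool_pos: [499.8, -112.0, 222.3]
tcp_rot: [179.9, -0.0, 4.9]
ft_force: [-0.1, 0.3, 0.7]
finger_gap: 85.5
grip_force: 0.0
```

```bash
python3 chk.py 4
```

```text
t 18.65 tcp [ 499.8 -112.   222.3] rot [ 1.7993e+02 -3.0000e-02  4.9400e+00] F [-0.1  0.3  0.7] gap 85.5 grip 0.0
world d [  91.7 -202.   -22.3] tool d [ 73.9 209.1  22.6] wz None
top 4087 [5.91397e+02 1.96924e+02 9.10000e-02 1.02627e+02]
side 2463 [5.92994e+02 1.96940e+02 7.90000e-02 1.46004e+02]
```

View pics/c4.png

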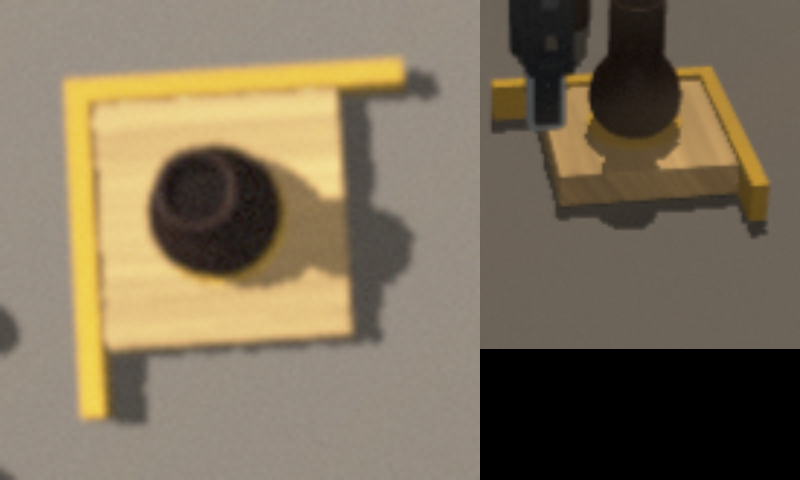

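The plinth is flush against both rails (gap lines gone). Now for the stopper.

Request:
{"api": "apply_moves", "payload": {
  "targets": [
    [14.8,41.8,0,0,0,0,0],
    [14.8,41.8,0,0,0,0,0],
    [14.8,41.8,0,0,0,0,0],
    [14.8,41.8,0,0,0,0,0],
    [14.8,41.8,0,0,0,0,0],
    [0,0,40,0,0,0,0],
    [0,0,20,0,0,0,0],
    [0,0,0,0,0,0,0],
    [0,0,0,0,0,0,0]
  ]
}}

```text
time: 19.88
tool_pos: [593.1, -309.5, 163.9]
tcp_rot: [179.9, -0.1, 5.3]
ft_force: [0.2, 0.2, 0.2]
finger_gap: 85.2
grip_force: 0.0
```

```bash
python3 -c "
from h import *
togo(591.4,-314,56)
print(ray('top',[[260,197.5]],150))
S=optics.snapshot('side');cv2.imwrite('pics/c5.png',cv2.resize(S[300:450,290:460],None,fx=3.5,fy=3.5,interpolation=cv2.INTER_CUBIC)[:,:,::-1])"
```

```text
t 19.88 tcp [ 593.1 -309.5  163.9] rot [ 1.7995e+02 -8.0000e-02  5.2700e+00] F [0.2 0.2 0.2] gap 85.2 grip 0.0
world d [  -1.7   -4.5 -107.9] tool d [ -2.3   4.2 107.9] wz None
[[590.35668741 194.61593151 150.        ]]
```

View pics/c5.png

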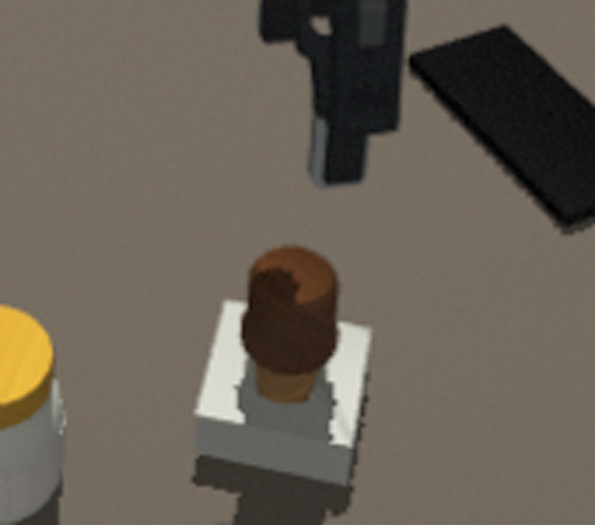

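The finger hangs above the knob; the stopper is upright and unobstructed. Descending and gripping gently.

Request:
{"api": "apply_moves", "payload": {
  "targets": [
    [-2.3,4.2,30,0,0,0,0],
    [0,0,30,0,0,0,0],
    [0,0,30,0,0,0,0],
    [0,0,17,0,0,0,0],
    [0,0,0,0,0,0,0.2],
    [0,0,0,0,0,0,0.3],
    [0,0,0,0,0,0,0.4],
    [0,0,0,0,0,0,0.5],
    [0,0,0,0,0,0,0.6],
    [0,0,0,0,0,0,1],
    [0,0,0,0,0,0,1],
    [0,0,0,0,0,0,1]
  ],
  "force": 30
}}

```text
time: 21.42
tool_pos: [591.3, -315.5, 56.7]
tcp_rot: [179.9, -0.1, 5.2]
ft_force: [0.1, -1.8, 5.9]
finger_gap: 39.2
grip_force: 29.5
```

Request:
{"api": "apply_moves", "payload": {
  "targets": [
    [0,0,-10,0,0,0,1],
    [0,0,-30,0,0,0,1],
    [0,0,-40,0,0,0,1],
    [0,0,-40,0,0,0,1],
    [0,0,-48,0,0,0,1],
    [2.6,-30,0,0,0,0,1],
    [4.4,-48,0,0,0,0,1],
    [4.4,-48,0,0,0,0,1],
    [4.4,-48,0,0,0,0,1],
    [4.4,-48,0,0,0,0,1],
    [4.4,-48,0,0,0,0,1],
    [4.4,-48,0,0,0,0,1],
    [4.4,-48,0,0,0,0,1],
    [4.4,-48,0,0,0,0,1],
    [4.4,-48,0,0,0,0,1],
    [3.2,-40,0,0,0,0,1],
    [0,0,0,0,0,0,1],
    [0,0,0,0,0,0,1],
    [0,0,0,0,0,0,1]
  ]
}}

```text
time: 23.8
tool_pos: [590.3, 188.3, 223.3]
tcp_rot: [180.0, 0.0, 5.1]
ft_force: [-0.9, -1.0, -1.0]
finger_gap: 39.1
grip_force: 29.0
```

```bash
python3 -c "
from h import *
togo(592,197,160)
S=optics.snapshot('side');T=optics.snapshot('top')
cv2.imwrite('pics/side6.png',S[:,:,::-1]);cv2.imwrite('pics/top6.png',T[:,:,::-1])
a=cv2.resize(S[150:300,270:390],(480,600),interpolation=cv2.INTER_CUBIC);b=cv2.resize(T[150:270,210:330],(320,320),interpolation=cv2.INTER_CUBIC)
o=np.zeros((600,800,3),np.uint8);o[:,:480]=a;o[:320,480:]=b
cv2.imwrite('pics/c6.png',o[:,:,::-1])"
```

```text
t 23.8 tcp [590.3 188.3 223.3] rot [1.7998e+02 1.0000e-02 5.1300e+00] F [-0.9 -1.  -1. ] gap 39.1 grip 29.0
world d [  1.7   8.7 -63.3] tool d [ 2.5 -8.6 63.3] wz None
```

View pics/c6.png

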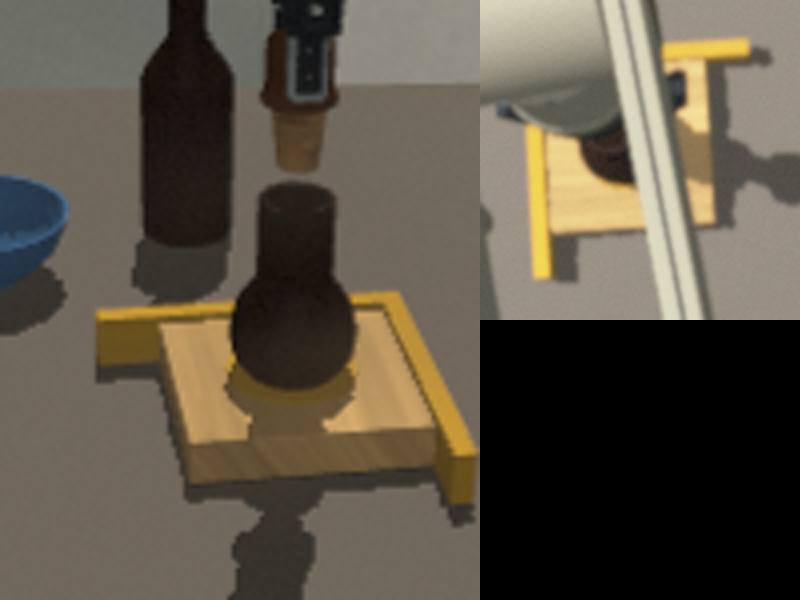

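The stopper hangs upright over the mouth, with the tip at crop (299,165) and the neck centre at about 296. Measuring the offset numerically.

```bash
python3 - <<'E'
from h import *
S=cv2.imread("pics/side6.png")[:,:,::-1].copy(); H=hsv(S)
def rows(lo,hi,w):
    m=win(cv2.inRange(H,np.array(lo),np.array(hi)),*w); o=[]
    for v in range(w[2],w[3]):
        u=np.nonzero(m[v])[0]
        if len(u)>4:o.append((v,u.min(),u.max(),(u.min()+u.max())/2))
    return o
# cork/flange rows 170..194, neck rows 198..216
print("stop",[(int(v),int(a),int(b)) for v,a,b,_ in rows((5,60,25),(20,255,255),(330,362,172,196))])
print("neck",[(int(v),int(a),int(b)) for v,a,b,_ in rows((0,0,0),(180,255,58),(328,360,198,216))])
z=223.3-48.7
for n,P in(("stopper axis if at tcp",[[590.3,188.3,z],[590.3,188.3,z+40]]),("neck axis if 592,197",[[592,197,150],[592,197,105]])): print(n,proj("side",P).round(1).tolist())
E
```

```text
stop [(172, 335, 354), (173, 335, 354), (174, 335, 354), (175, 335, 354), (176, 336, 353), (177, 337, 352), (178, 338, 351), (179, 338, 351), (180, 338, 351), (181, 338, 350), (182, 338, 350), (183, 338, 350), (184, 338, 350), (185, 338, 350), (186, 339, 350), (187, 339, 350), (188, 339, 349), (189, 339, 349), (190, 339, 349), (191, 339, 349), (192, 340, 348), (193, 342, 346), (195, 341, 346)]
neck [(198, 336, 351), (199, 335, 352), (200, 335, 352), (201, 335, 352), (202, 335, 353), (203, 335, 353), (204, 335, 353), (205, 335, 352), (206, 335, 352), (207, 335, 352), (208, 335, 352), (209, 335, 352), (210, 335, 352), (211, 335, 352), (212, 335, 352), (213, 334, 352), (214, 334, 352), (215, 334, 352)]
stopper axis if at tcp [[343.7, 190.8], [344.3, 174.9]]
neck axis if 592,197 [[343.8, 198.8], [343.2, 215.7]]
```

Request:
{"api": "apply_moves", "payload": {
  "targets": [
    [1.0,-4.3,0,0,0,0,1],
    [0.8,-4.3,0,0,0,0,1],
    [0,0,6,0,0,0,1],
    [0,0,6,0,0,0,1],
    [0,0,6,0,0,0,1],
    [0,0,6,0,0,0,1],
    [0,0,6,0,0,0,1],
    [0,0,0,0,0,0,1],
    [0,0,0,0,0,0,1]
  ]
}}

```text
time: 25.02
tool_pos: [591.3, 198.2, 193.5]
tcp_rot: [-180.0, -0.0, 5.2]
ft_force: [-0.6, -0.4, -1.9]
finger_gap: 39.2
grip_force: 29.0
```

```bash
python3 -c "
from h import *
togo(591.3,197,158.7)"
```

```text
t 25.02 tcp [591.3 198.2 193.5] rot [-1.80e+02 -2.00e-02  5.21e+00] F [-0.6 -0.4 -1.9] gap 39.2 grip 29.0
world d [ -0.   -1.2 -34.8] tool d [-0.1  1.2 34.8] wz None
```

Request:
{"api": "apply_moves", "payload": {
  "targets": [
    [0,0.9,3,0,0,0,1],
    [0,0,4,0,0,0,1],
    [0,0,4,0,0,0,1],
    [0,0,4,0,0,0,1],
    [0,0,4,0,0,0,1],
    [0,0,0,0,0,0,1]
  ]
}}

```text
time: 25.78
tool_pos: [591.0, 197.2, 173.7]
tcp_rot: [180.0, 0.1, 5.2]
ft_force: [0.4, 0.2, -0.6]
finger_gap: 39.3
grip_force: 29.0
```

Request:
{"api": "apply_moves", "payload": {
  "targets": [
    [0,0,3,0,0,0,1],
    [0,0,3,0,0,0,1],
    [0,0,3,0,0,0,1],
    [0,0,0,0,0,0,1]
  ]
}}

```text
time: 26.28
tool_pos: [591.0, 197.2, 164.8]
tcp_rot: [180.0, 0.0, 5.2]
ft_force: [-0.3, 0.8, -0.3]
finger_gap: 39.0
grip_force: 29.0
```

Still free of contact, with about 6 mm to go.

Request:
{"api": "apply_moves", "payload": {
  "targets": [
    [0,0,2,0,0,0,1],
    [0,0,2,0,0,0,1],
    [0,0,0,0,0,0,1]
  ]
}}

```text
time: 26.65
tool_pos: [591.1, 197.3, 161.0]
tcp_rot: [180.0, 0.0, 5.2]
ft_force: [-0.1, -0.0, -1.0]
finger_gap: 39.0
grip_force: 29.0
```

Request:
{"api": "apply_moves", "payload": {
  "targets": [
    [0,0,1,0,0,0,1],
    [0,0,1,0,0,0,1],
    [0,0,0,0,0,0,1]
  ]
}}

```text
time: 27.02
tool_pos: [591.3, 197.3, 159.2]
tcp_rot: [180.0, 0.0, 5.2]
ft_force: [0.3, 0.6, -1.0]
finger_gap: 39.3
grip_force: 29.0
```

Request:
{"api": "apply_moves", "payload": {
  "targets": [
    [0,0,1,0,0,0,1],
    [0,0,1,0,0,0,1],
    [0,0,0,0,0,0,1]
  ]
}}

```text
time: 27.4
tool_pos: [591.6, 197.3, 158.9]
tcp_rot: [-180.0, -0.1, 5.2]
ft_force: [-4.0, -2.6, 8.9]
finger_gap: 39.2
grip_force: 29.2
```

Contact came at the predicted height, so the shoulder is on the rim. Releasing.

Request:
{"api": "apply_moves", "payload": {
  "targets": [
    [0,0,-0.5,0,0,0,0.6],
    [0,0,0,0,0,0,0.4],
    [0,0,0,0,0,0,0.2],
    [0,0,0,0,0,0,0],
    [0,0,0,0,0,0,0],
    [0,0,-15,0,0,0,0],
    [0,0,-30,0,0,0,0],
    [0,0,-40,0,0,0,0],
    [0,40,-10,0,0,0,0],
    [0,50,0,0,0,0,0],
    [0,50,0,0,0,0,0],
    [0,50,0,0,0,0,0],
    [0,50,0,0,0,0,0],
    [0,50,0,0,0,0,0],
    [0,0,0,0,0,0,0]
  ]
}}

```text
time: 29.28
tool_pos: [617.7, -95.2, 253.9]
tcp_rot: [179.9, -0.1, 4.9]
ft_force: [-0.9, 0.7, -0.2]
finger_gap: 85.6
grip_force: 0.0
```

```bash
python3 chk.py 7
```

```text
t 29.27 tcp [617.7 -95.2 253.9] rot [ 1.7993e+02 -5.0000e-02  4.9400e+00] F [-0.9  0.7 -0.2] gap 85.6 grip 0.0
world d [ -26.2 -218.8  -53.9] tool d [-45.  215.6  54.1] wz None
top 4084 [5.91064e+02 1.97182e+02 8.60000e-02 1.00569e+02]
side 2572 [5.92360e+02 1.97205e+02 8.80000e-02 5.55370e+01]
```

View pics/c7.png

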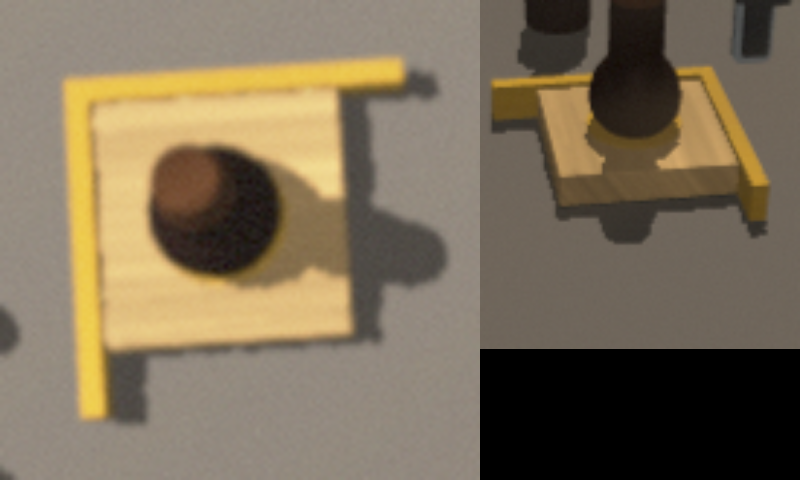

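The stopper sits centred in the mouth and the plinth is still flush. I'll check the knob's height numerically before handing in.

```bash
python3 - <<'E'
from h import *
S=cv2.imread("pics/side7.png")[:,:,::-1].copy(); H=hsv(S)
def cyl(rz):
    a=np.linspace(0,2*np.pi,24,endpoint=False); return [[R*np.cos(t),R*np.sin(t),z] for R,z in rz for t in a]
m=win(cv2.inRange(H,np.array((5,110,25)),np.array((16,255,200))),325,365,165,206)
v,u=np.nonzero(m); print("measured",u.min(),u.max(),v.min(),v.max())
for dz in(0,5):
    p=proj("side",place(cyl([(22.5,150+dz),(22.5,156+dz),(20,160+dz),(20,186+dz),(18,190+dz)]),(591.6,197.2,0))); print(dz,p.min(0).round(1),p.max(0).round(1))
E
```

```text
measured 325 352 165 205
0 [334.2 180.2] [353.1 202.9]
5 [334.2 178.2] [353.2 200.9]
```

```bash
python3 - <<'E'
from h import *
for k in("side7","side4"):
    S=cv2.imread(f"pics/{k}.png")[:,:,::-1]; print(k,[(v,S[v,338:350].mean(0).astype(int).tolist()) for v in range(176,208)])
E
```

```text
side7 [(176, [110, 102, 90]), (177, [110, 102, 90]), (178, [110, 102, 89]), (179, [110, 102, 90]), (180, [107, 99, 86]), (181, [92, 71, 55]), (182, [84, 55, 35]), (183, [84, 54, 33]), (184, [84, 54, 34]), (185, [82, 53, 34]), (186, [70, 47, 31]), (187, [53, 37, 26]), (188, [50, 36, 26]), (189, [49, 35, 26]), (190, [49, 35, 25]), (191, [49, 35, 26]), (192, [49, 35, 26]), (193, [49, 36, 26]), (194, [49, 35, 26]), (195, [49, 36, 26]), (196, [48, 35, 26]), (197, [49, 35, 25]), (198, [49, 36, 26]), (199, [50, 36, 25]), (200, [49, 35, 24]), (201, [48, 34, 24]), (202, [44, 32, 24]), (203, [34, 26, 21]), (204, [33, 25, 20]), (205, [33, 25, 21]), (206, [32, 25, 20]), (207, [31, 23, 18])]
side4 [(176, [108, 100, 89]), (177, [108, 100, 89]), (178, [108, 100, 88]), (179, [108, 100, 89]), (180, [108, 100, 88]), (181, [108, 100, 88]), (182, [108, 100, 88]), (183, [108, 100, 88]), (184, [107, 100, 88]), (185, [108, 99, 88]), (186, [108, 100, 89]), (187, [108, 99, 88]), (188, [107, 98, 87]), (189, [108, 99, 88]), (190, [107, 98, 88]), (191, [107, 99, 88]), (192, [107, 98, 88]), (193, [108, 98, 88]), (194, [106, 97, 86]), (195, [88, 78, 68]), (196, [52, 42, 36]), (197, [37, 31, 25]), (198, [35, 29, 24]), (199, [34, 27, 23]), (200, [35, 28, 23]), (201, [35, 29, 23]), (202, [42, 33, 27]), (203, [45, 36, 29]), (204, [33, 26, 22]), (205, [32, 26, 21]), (206, [31, 25, 20]), (207, [31, 24, 19])]
```

The knob spans rows 180.5–202.5, against a prediction of 180.2–202.9 when fully home. Handing in.

```bash
python3 -c "
from bench import r
print(r.hand_in())"
```

```text
the job is handed in; nothing more can be done
None
```

I handed the job in at about 29 s of the 67 s allowed; no verdict came back. By my last measurements the plinth was flush and square in the corner, the stopper was fully home in the neck, and no move went near the other things on the console.

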